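Lay out a candlestick's pieces in the numbered pockets

ROBOT

A 7-joint arm with a two-finger parallel gripper is mounted at the origin on the work surface. World frame = base frame: x ahead of the robot, y to its left, z up, the work surface at z = 0. Lengths are in mm, angles in rad, forces in N, time in s.
With the tool pointing down it reaches from about 400 to 875 mm from the base axis. Payload 4.4 kg.
Tool frame: the origin (TCP) lies midway between the tips of the shut fingers; the grasp point (between the pads) lies 19 mm behind it (ctrl.grip_point_offset is the distance from the TCP to the grasp point, in mm); z points along the fingers, x is the direction in which the jaws open and shut, and the axes are right-handed (so a half turn about z gives the same grasp; the last joint's range is limited). The gripper opens to 85 mm and grips with 20 to 120 N. Pads are 22 mm wide; open, the fingers measure 114 mm over their backs; the gripper's body (76 mm by 85 mm) begins 54 mm behind the grasp point. The pads swing forward as they close: fully open they stand 13 mm farther back than shut.
Start: joints at [1.062, 0.628, 0.038, 1.517, -0.027, 0.996, -0.02], TCP at [278.534, -587.313, 231.313] pointing down, gripper open.
Joint ranges: [-3.06, 3.06], [-0.37, 2.12], [-1.25, 1.32], [0.18, 2.47], [-1.1, 4.24], [0.23, 1.98], [-2.94, 2.94]. Speed limits (rad/s): [2.57, 2.57, 3.14, 3.14, 3.14, 3.14, 3.14].

INTERFACE

Orientations are given as [roll, pitch, yaw] about the fixed x, y, z axes, in that order (R = Rz(yaw) Ry(pitch) Rx(roll)).
In Python, from cell import ctrl, viewer gives the robot as it stands.
- The arm moves only by the tool apply_moves, never from a script. Its argument "series" is a list that holds one entry, the list of rows, each a list of 6 numbers: the shift along the tool's x, y, z normalised to -1 to 1, where 1 is 50 mm, then the turn, a rotation vector about the tool's x, y, z normalised to -1 to 1, where 1 is 6 degrees. In form: [[[tx, ty, tz, rx, ry, rz], ...]]. A call has exactly 5 rows; each row shifts and turns the commanded pose from where the row before left it, along the tool's axes as they then stand; what a row does not reach is not made up. A row lasts 1/8 s, in which the tool goes at most 62.5 mm and 10.7 degrees, less where a joint would pass 70% of its speed; a pose out of reach is approached as far as the arm can. A call with a number of a shift or a turn outside -1 to 1 is refused whole. A call with a gripper value outside its range is refused whole. "claw" is the gripper command: -1 is shut, 1 is fully open, values between are in proportion, set as the call begins (left out, the last holds). The fingers move at their own pace and stop on an object; the grip force is fixed at half the most. Time passes only in rows, so rows that do not move let the fingers close, or fill a call up. It gives the time, the measured TCP pose, the force and the opening at its end, in the units of the state.
- ctrl.read_state(): the state, without advancing time (a new reading comes with each control period).
- viewer.get_image(name): name is "scene" or "top" or "wrist"; returns the picture (420x560x3 uint8, blue, green, red); there is no depth.
- viewer.camera_info(name): a dict with "K" (3x3 intrinsics, pixels), "R" (3x3) and "t" (3): a world point X has camera coordinates R X + t. Camera axes: x right, y down, z forward; pixel columns grow to the right and rows downward; lengths in mm; the calibration is good to about 2 mm. A picture is of the moment at which its call begins: read the wrist's pose just before it. camera_info takes no time and is no camera call; for the wrist camera it gives the pose at the moment of the call.
- ctrl.finish_job(): hands the job in, once; it reports no verdict.
Trained networks look in the newest picture that a camera, given by its name, has taken for a name from the list of things; names that differ only in an ending like _2 or _b are one class to them, and where a whole thing is asked for, a point or a joint stands for the part that bears it (a point fixed in the world has none). Each returns a list of dicts, best first, with "score" (0 to 1); they miss things now and then, are a little off and sometimes report something else, mostly with a low value. They report only what shows in the picture. A call takes as long as a camera call. They do not tell look-alikes from the thing itself.
- viewer.find_in(camera, label): "location" ([column, row] as shares, 0 to 1, of the picture: columns of its width, rows of its height, amid what is visible of it).
The state is a dict: "clock": time; "qpos": joint angles; "qd": joint speeds; "tau": joint torques, N m; "eef_pos": TCP position; "tool_rot": TCP orientation; "force": force on the tool from outside, world axes, zero at the start; "torque": the same for the moment, N m; "width": finger opening in mm.
Only numpy, scipy, OpenCV 4.12 (cv2) and the standard library are available. Lean on these libraries where they do the work, as an engineer would, in place of code of your own. Each camera call takes 0.05 s, during which the arm holds its last target. There are 200 camera calls.

TASK

Lay the polished candlestick pieces out in the round holder in the order they will be screwed together: first the stem into the pocket marked with one brass stud, then the ball knop into the pocket with two studs, and last the drip pan with its candle socket into the pocket with three studs. Set each piece down gently, without dropping it, so that it stands upright with its foot flat on the pocket floor, and let go of it before going on to the next. Leave the candlestick base, snuffer and brush where they are.

Things in the scene. Friction and masses are not known exactly. Their poses are not given: they have to be found in the camera images.
- holder: Round dark wooden board, 270 mm across and 10 mm thick, fixed to the table, with three lighter wooden ring-walled pockets whose centres lie 72 mm from its middle, 120 degrees apart. The number of each pocket is told by one, two or three domed brass studs (15 mm across, 2 mm high) near the board's edge. Origin: centre of the underside; x points to pocket one, z up; seen from above the pockets run one, two, three anticlockwise. The board may be turned any way.
- pocket1 (a point): Point at the centre of the floor of the first pocket of the holder, 10 mm above the table; z up. The pocket is a round wooden rim, inner diameter 54 mm, outer 64 mm, standing 10 mm above this floor (rim top 20 mm above the table). It is marked by one stud on the board just outside the rim, towards the board's edge.
- pocket2 (a point): Point at the centre of the floor of the second pocket of the holder, 10 mm above the table; z up. The pocket is a round wooden rim, inner diameter 54 mm, outer 64 mm, standing 10 mm above this floor (rim top 20 mm above the table). It is marked by two studs in a row on the board just outside the rim, towards the board's edge.
- pocket3 (a point): Point at the centre of the floor of the third pocket of the holder, 10 mm above the table; z up. The pocket is a round wooden rim, inner diameter 54 mm, outer 64 mm, standing 10 mm above this floor (rim top 20 mm above the table). It is marked by three studs in a row on the board just outside the rim, towards the board's edge.
- stem: Brass stem, the tallest and slimmest piece: 82 mm high, a straight grip 24 mm in diameter from 40 to 66 mm above its underside, topped by a collar 32 mm in diameter. 0.25 kg (may vary by about a third). Its foot is a flat disc 46 mm across. Origin: centre of the underside; z is its axis, up. Stands upright, loose. Round, so its yaw means nothing.
- knop: Brass knop, a ball on a foot: 72 mm high, ball 48 mm in diameter centred 40 mm above its underside, short collar 24 mm in diameter on top (62 to 72 mm). 0.3 kg (may vary by about a third). Its foot is a flat disc 46 mm across. Origin: centre of the underside; z is its axis, up. Stands upright, loose. Round, so its yaw means nothing.
- drip_pan: Brass drip pan with candle socket, the lowest piece: 56 mm high, a round pan 68 mm in diameter whose top is 21 mm above the underside, and an upright socket 26 mm in diameter from there to the top. 0.2 kg (may vary by about a third). Its foot is a flat disc 46 mm across. Origin: centre of the underside; z is its axis, up. Stands upright, loose. Round, so its yaw means nothing.
- base: Bystander: brass candlestick base, 110 mm across, 62 mm high, loose. Origin: centre of the underside.
- snuffer: Bystander: pewter candle snuffer, 233 mm long and up to 50 mm high, with a conical cup 38 mm across standing mouth down, loose. Origin: on the table under the middle of its length; x points from handle to cup.
- brush: Bystander: horsehair brush with walnut back and handle, 210 mm long, 40 mm wide, 40 mm high, bristles down, loose. Origin: on the table under its middle; x points from handle to head.
Mind the look-alikes: they are no part of the job. What is shaped like the knop but pink or white is not meant.

How it is judged (in metres and radians):
On the way, in this order (a step that is already met when the one before it is completed fails the run):
1. the stem stands in the one-stud pocket, let go (horizontal distance between stem and pocket1 below 0.008 m and z of stem in the frame of pocket1 between -0.004 and 0.004 m and angle between stem's own z axis and vertical below 0.1 rad and contact force between stem and the fingers below 0.1 N), for 0.2 s.
2. then the knop stands in the two-stud pocket, let go, the stem still in its pocket (all of step 1 and horizontal distance between knop and pocket2 below 0.008 m and z of knop in the frame of pocket2 between -0.004 and 0.004 m and angle between knop's own z axis and vertical below 0.1 rad and contact force between knop and the fingers below 0.1 N), for 0.2 s.
3. last the drip pan stands in the three-stud pocket, let go, the other two still in theirs (all of step 2 and horizontal distance between drip_pan and pocket3 below 0.008 m and z of drip_pan in the frame of pocket3 between -0.004 and 0.004 m and angle between drip_pan's own z axis and vertical below 0.1 rad and contact force between drip_pan and the fingers below 0.1 N), for 0.2 s.
At the end, for the whole second after the job is handed in: Stem in pocket one, knop in two, drip pan in three, each within 8 mm of the pocket centre, underside within 4 mm of its floor, upright within 0.1 rad, let go and at rest (under 0.03 m/s, 0.3 rad/s); base, snuffer and brush within 30 mm of their start (all of step 3 and linear speed of each of stem, knop, drip_pan below 0.03 m/s and angular speed of each of stem, knop, drip_pan below 0.3 rad/s and distance of each of base, snuffer, brush from where it was at the start of the episode below 0.03 m); the robot touches nothing.
It fails at once if a piece is dropped (moves faster than 0.7 m/s out of the fingers, a fall of about 25 mm) ((linear speed of stem above 0.7 m/s and contact force between stem and the fingers below 0.05 N) or (linear speed of knop above 0.7 m/s and contact force between knop and the fingers below 0.05 N) or (linear speed of drip_pan above 0.7 m/s and contact force between drip_pan and the fingers below 0.05 N)).
It fails at once if a piece is tipped over (by more than 0.8 rad) (angle between any of stem, knop, drip_pan's own z axis and vertical above 0.8 rad).
It fails at once if the base, snuffer or brush is moved by more than 30 mm (distance of any of base, snuffer, brush from where it was at the start of the episode above 0.03 m).
It also fails if it takes over 66 s, if anything falls off the work surface, if the arm or the gripper's body presses on something with over 40 N, if the wrist force passes 120 N, or if a joint passes its speed limit or range.

## Working session

There is one attempt and no reset: what is moved stays moved. The work goes in short steps, Python scripts to look and compute and a tool call to move; the robot and the scene stay as the last step left them, time stands still between calls to the robot, and variables do not carry over. Pictures are saved under pics/ and viewed, about 8 in all and at most 12, crops included, and the job is handed in when it is done.

Besides the shell and the picture viewer there is one more tool, called after "Call:" as name(argument=value, ...), one argument or row to a line, values as JSON. apply_moves: Moves the arm, as the interface text tells. Scaled input: -1 to 1 covers 50 mm each way for a shift and 6 degrees each way for a turn. Its arguments: {"type":"object","properties":{"series":{"type":"array","items":{"type":"array","items":{"type":"array","items":{"type":"number"}}}},"claw":{"type":"number"}},"required":["series"]}

```bash
mkdir -p pics
python3 - <<'E'
from cell import ctrl, viewer
import cv2
s=ctrl.read_state(); print(s['clock'],s['eef_pos'],s['tool_rot'],s['width'],ctrl.grip_point_offset)
for c in ('top','scene'):
    cv2.imwrite(f'pics/{c}0.png',viewer.get_image(c))
    i=viewer.camera_info(c); print(c,i)
    for n in ('stem','knop','drip_pan','holder','base','snuffer','brush'):
        print(n,[( [round(d['location'][0]*560),round(d['location'][1]*420)],round(d['score'],2)) for d in viewer.find_in(c,n)])
E
```

```text
0.0 [ 278.25072458 -586.73951866  230.40746487] [ 3.14157611e+00  1.86832712e-03 -1.12800708e+00] 85.68494704381116 18.700000000000003
top {'K': array([[526.47848887,   0.        , 291.07801685],
       [  0.        , 526.47848887, 216.32667373],
       [  0.        ,   0.        ,   1.        ]]), 'R': array([[-0.00911647, -0.99987984,  0.01253756],
       [-0.99761541,  0.00823659, -0.06852483],
       [ 0.06841332, -0.01313237, -0.99757063]]), 't': array([  90.55310763,  623.29195879, 1409.75307886])}
stem [([377, 270], 0.48)]
knop [([404, 220], 0.75), ([392, 177], 0.55)]
drip_pan [([440, 262], 0.78), ([271, 239], 0.67)]
holder [([272, 238], 0.81)]
base [([325, 168], 0.88)]
snuffer [([422, 200], 0.91)]
brush [([147, 249], 0.62)]
scene {'K': array([[380.14866939,   0.        , 280.39505605],
       [  0.        , 380.14866939, 206.60068366],
       [  0.        ,   0.        ,   1.        ]]), 'R': array([[ 0.32894104,  0.94415776,  0.01907672],
       [ 0.74350803, -0.24647502, -0.62164771],
       [-0.58223158,  0.21866913, -0.78306462]]), 't': array([-294.14504565, -410.82275614, 1373.74125519])}
stem [([185, 194], 0.8), ([258, 271], 0.31)]
knop [([207, 244], 0.94), ([167, 239], 0.8), ([182, 275], 0.66), ([293, 196], 0.36)]
drip_pan [([119, 211], 0.98), ([164, 240], 0.21)]
holder [([290, 196], 0.64)]
base [([290, 198], 0.67)]
snuffer [([148, 274], 0.79)]
brush [([395, 160], 0.58)]
```

View pics/top0.png

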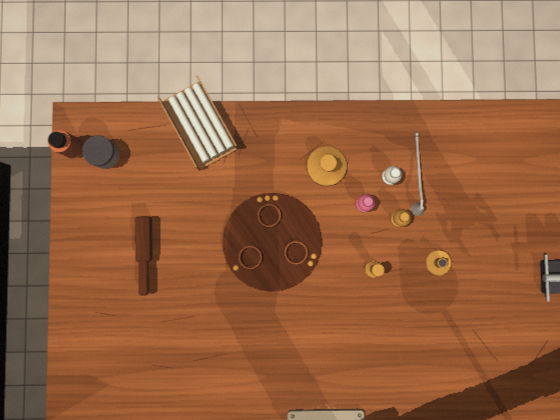

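View pics/scene0.png

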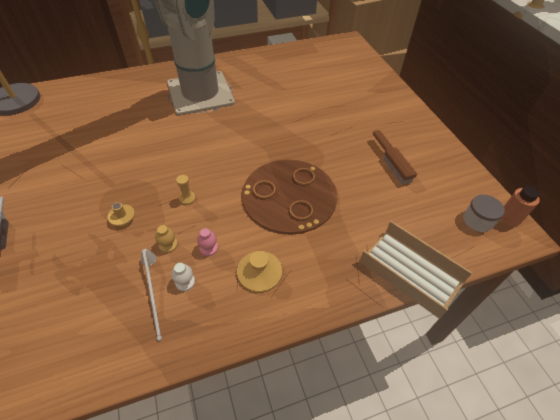

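Top picture: stem about (375,269), brass knop (402,218), drip pan (439,262). The pocket with one stud is at (250,257), two studs at (296,252) and three studs at (270,215). The pink and white look-alikes are at (366,203) and (392,176). The "scene" base detection agrees with the picture.

```bash
cat > h.py <<'E'
from cell import ctrl, viewer
import numpy as np, cv2
from scipy.spatial.transform import Rotation as Ro
def p2w(cam,uv,z,info=None):
    i=info or viewer.camera_info(cam); K,R,t=(np.array(i[k]) for k in 'KRt')
    d=R.T@np.linalg.inv(K)@np.array([*uv,1.]); c=-R.T@t
    return (c+d*(z-c[2])/d[2])[:2]
def w2p(cam,X,info=None):
    i=info or viewer.camera_info(cam); p=np.array(i['K'])@(np.array(i['R'])@np.array(X,float)+np.array(i['t']))
    return p[:2]/p[2]
def plan(target,yaw=None):
    """tool-axis shift in units of 50 mm (at present orientation) and turn needed in units of 6 deg"""
    s=ctrl.read_state(); R=Ro.from_euler('xyz',s['tool_rot'])
    d=R.inv().apply(np.array(target)-s['eef_pos'])
    out=[d/50]
    if yaw is not None:
        Rt=Ro.from_euler('xyz',[np.pi,0,yaw]); out.append(np.degrees((R.inv()*Rt).as_rotvec())/6)
        out.append(Rt.inv().apply(np.array(target)-s['eef_pos'])/50)
    return [o.round(3) for o in out]
def find(cam,n): return [(np.round(np.array(d['location'])*[560,420],1),round(d['score'],2)) for d in viewer.find_in(cam,n)]
E
python3 - <<'E'
from h import *
for n,uv,z in (('stem',(377,269),70),('knop',(403,218),45),('pan',(439,262),21),('hold',(272,242),10),('p1',(250,257),20),('p2',(296,252),20),('p3',(270,215),20),('base',(327,165),20),('pink',(366,203),45),('white',(392,176),45),('cup',(420,209),40)): print(n,p2w('top',uv,z).round())
print(viewer.camera_info('wrist')); s=ctrl.read_state(); print(s['eef_pos'])
i=viewer.camera_info('wrist'); R=np.array(i['R']); c=-R.T@i['t']; T=Ro.from_euler('xyz',s['tool_rot']); print('cam in tool',T.inv().apply(c-s['eef_pos']), 'axis',T.inv().apply(R[2]))
E
```

```text
stem [ 481. -137.]
knop [ 615. -214.]
pan [ 497. -315.]
hold [555. 138.]
p1 [515. 197.]
p2 [527.  73.]
p3 [628. 142.]
base [764. -15.]
pink [ 657. -116.]
white [ 729. -187.]
cup [ 640. -262.]
{'K': array([[306.55212439,   0.        , 277.3347968 ],
       [  0.        , 306.55212439, 207.27669349],
       [  0.        ,   0.        ,   1.        ]]), 'R': array([[ 4.28814514e-01, -9.03392192e-01, -8.12465876e-04],
       [-8.71247023e-01, -4.13793559e-01,  2.64014234e-01],
       [-2.38844591e-01, -1.12505277e-01, -9.64518442e-01]]), 't': array([-648.84622295,  -35.14645564,  378.51402032])}
[ 278.52855781 -587.34008343  231.343677  ]
cam in tool [  -0.90315363  -66.27763462 -142.48987158] axis [-7.41550356e-04  2.64047623e-01  9.64509359e-01]
```

```bash
cat >> h.py <<'E'
def route(target,yaw,n):
    s=ctrl.read_state(); R=Ro.from_euler('xyz',s['tool_rot']); p=np.array(s['eef_pos']); Rt=Ro.from_euler('xyz',[np.pi,0,yaw])
    for k in range(n):
        m=n-k; d=np.round(R.inv().apply(np.array(target)-p)/m/50,2); w=np.round(np.degrees((R.inv()*Rt).as_rotvec())/m/6,2)
        p=p+R.apply(d*50); R=R*Ro.from_rotvec(np.radians(w*6))
        print([*d.tolist(),*w.tolist()],end=',\n' if k%5==4 else ', ')
    print('end',p.round(1))
E
python3 - <<'E'
from h import *
route([540,-170,330],np.radians(15),15)
E
```

```text
[-0.35, -0.55, -0.13, 0.0, -0.0, -0.88], [-0.3, -0.58, -0.13, 0.0, -0.0, -0.89], [-0.25, -0.61, -0.13, 0.0, -0.0, -0.88], [-0.19, -0.63, -0.13, 0.0, -0.0, -0.89], [-0.13, -0.64, -0.13, 0.0, -0.0, -0.88],
[-0.07, -0.65, -0.13, 0.0, -0.0, -0.89], [-0.01, -0.66, -0.13, 0.0, -0.0, -0.88], [0.05, -0.66, -0.13, 0.0, -0.0, -0.89], [0.11, -0.65, -0.13, 0.0, -0.0, -0.88], [0.17, -0.63, -0.13, 0.0, -0.0, -0.89],
[0.23, -0.61, -0.13, 0.0, -0.0, -0.88], [0.29, -0.59, -0.14, 0.0, -0.0, -0.89], [0.34, -0.56, -0.13, 0.0, -0.0, -0.88], [0.4, -0.53, -0.14, 0.0, -0.0, -0.89], [0.44, -0.49, -0.13, 0.0, -0.0, -0.88],
end [ 539.9 -169.9  329.8]
```

Call:
apply_moves(
  series=[
    [[-0.35,-0.55,-0.13,0,0,-0.88],[-0.3,-0.58,-0.13,0,0,-0.89],[-0.25,-0.61,-0.13,0,0,-0.88],[-0.19,-0.63,-0.13,0,0,-0.89],[-0.13,-0.64,-0.13,0,0,-0.88]],
  ],
  claw=1,
)

```text
clock: 1.42
eef_pos: [366.3, -446.6, 264.4]
tool_rot: [3.142, -0.0, -0.659]
force: [0.7, 0.7, 0.7]
width: 85.4
```

Call:
apply_moves(
  series=[
    [[-0.07,-0.65,-0.13,0,0,-0.89],[-0.01,-0.66,-0.13,0,0,-0.88],[0.05,-0.66,-0.13,0,0,-0.89],[0.11,-0.65,-0.13,0,0,-0.88],[0.17,-0.63,-0.13,0,0,-0.89]],
  ],
)

```text
clock: 2.05
eef_pos: [453.1, -306.8, 296.8]
tool_rot: [3.142, -0.0, -0.195]
force: [0.4, 0.5, 0.5]
width: 85.2
```

Call:
apply_moves(
  series=[
    [[0.23,-0.61,-0.13,0,0,-0.88],[0.29,-0.59,-0.14,0,0,-0.89],[0.34,-0.56,-0.13,0,0,-0.88],[0.4,-0.53,-0.14,0,0,-0.89],[0.44,-0.49,-0.13,0,0,-0.88]],
  ],
)

```text
clock: 2.68
eef_pos: [540.7, -167.9, 330.3]
tool_rot: [3.141, -0.0, 0.268]
force: [0.7, -0.0, -0.8]
width: 85.3
```

Run:
```python
from h import *
i=viewer.camera_info('wrist'); im=viewer.get_image('wrist'); cv2.imwrite('pics/w1.png',im)
np.savez('w1.npz',K=i['K'],R=i['R'],t=i['t'])
s=ctrl.read_state(); print(s['clock'],s['eef_pos'],s['tool_rot'],s['qpos'])
for n,z in (('stem',60),('knop',40),('drip_pan',21),('snuffer',25)):
    for uv,sc in find('wrist',n): print(n,uv,sc,p2w('',uv,z,i).round())
```

```text
2.725 [ 543.7689369  -162.24597693  331.33583371] [-3.13911008 -0.00533634  0.27689085] [ 0.50937207  0.43120268 -0.39890259  1.60881253  0.17522667  1.13383361
  0.34641837]
stem [242.2 136.4] 0.64 [ 482. -131.]
knop [366.3 154.6] 0.83 [ 653. -110.]
knop [396.1 219.1] 0.79 [ 728. -188.]
knop [315.6 209.4] 0.78 [ 609. -205.]
knop [343.8  20.8] 0.62 [570.  39.]
drip_pan [224.4 247.9] 0.73 [ 492. -309.]
drip_pan [342.9  18.9] 0.41 [570.  47.]
snuffer [331.6 246.5] 0.94 [ 654. -260.]
```

View pics/w1.png

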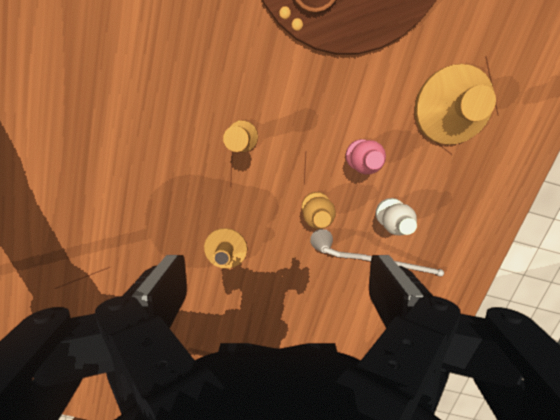

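The stem (240,137), brass knop (318,212) and drip pan (225,248) agree with the top-view estimates. Next I hover over the stem.

Run:
```python
from h import *
s=ctrl.read_state(); print(s['clock'],s['eef_pos'],s['tool_rot'])
route([481,-134,170],np.radians(15),5)
```

```text
2.925 [ 539.56508851 -170.04082162  329.67821495] [3.14105545e+00 9.80213040e-04 2.62162852e-01]
[-0.19, -0.2, 0.64, 0.0, 0.0, 0.0], [-0.19, -0.2, 0.64, 0.0, 0.0, 0.0], [-0.19, -0.2, 0.64, 0.0, 0.0, 0.0], [-0.19, -0.2, 0.64, 0.0, 0.0, 0.0], [-0.18, -0.2, 0.63, 0.01, 0.01, 0.0],
end [ 481.1 -134.1  170.2]
```

Call:
apply_moves(
  series=[
    [[-0.24,-0.25,0.8,0,0,0],[-0.24,-0.25,0.8,0,0,0],[-0.24,-0.25,0.8,0,0,0],[-0.22,-0.25,0.79,0,0,0],[0,0,0,0,0,0]],
  ],
)

```text
clock: 3.55
eef_pos: [478.1, -134.0, 168.3]
tool_rot: [-3.139, 0.007, 0.261]
force: [0.4, 0.7, 1.6]
width: 85.4
```

```bash
cat >> h.py <<'E'
def look(name,labels=()):
    viewer.get_image('wrist')   # let the arm settle
    i=viewer.camera_info('wrist'); s=ctrl.read_state(); im=viewer.get_image('wrist'); cv2.imwrite(f'pics/{name}.png',im)
    np.savez(f'{name}.npz',**{k:i[k] for k in 'KRt'}); print(s['clock'],s['eef_pos'].round(1) if hasattr(s['eef_pos'],'round') else s['eef_pos'],s['tool_rot'])
    for n,z in labels:
        for uv,sc in find('wrist',n): print(n,uv,sc,p2w('',uv,z,i).round(1))
    return im,i
def overlay(im,i,circles,name,crop=None):
    for x,y,z,r,col in circles:
        a=np.linspace(0,2*np.pi,60); pts=np.array([w2p('',[x+r*np.cos(t),y+r*np.sin(t),z],i) for t in a])
        cv2.polylines(im,[(pts*16).astype(np.int32)],True,col,1,cv2.LINE_AA,4)
    cv2.imwrite(f'pics/{name}.png',im)
E
python3 - <<'E'
from h import *
im,i=look('w2',[('stem',60)])
hsv=cv2.cvtColor(im,cv2.COLOR_BGR2HSV); m=cv2.inRange(hsv,(17,120,90),(30,255,255))
n,l,st,c=cv2.connectedComponentsWithStats(m)
for k in range(1,n):
    if st[k,4]>300: print(st[k],c[k])
E
```

```text
3.6 [ 480.9 -134.6  170.1] [-3.14130031e+00  1.92662988e-03  2.60843510e-01]
stem [274.  201.3] 0.77 [ 476.3 -131.7]
stem [433.1  27.8] 0.39 [555.8  25.9]
[ 532  106   28   91 1721] [548.69378268 153.88495061]
[ 253  169   43   62 1967] [273.44331469 199.76004067]
```

View pics/w2.png

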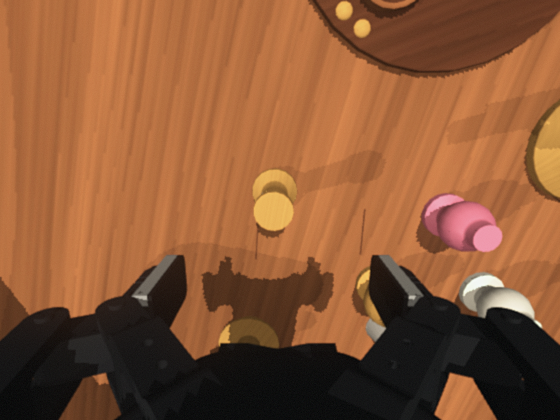

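The stem stands between the fingers: the foot disc is centred near (274.5,190) and the collar top near (273.5,212).

Run:
```python
from h import *
i=dict(np.load('w2.npz'))
print(p2w('',(274.5,190.5),4,i),p2w('',(273.5,211.5),82,i))
print(plan([477.5,-131.5,34]))
```

```text
[ 476.85219046 -134.37804918] [ 476.82454764 -134.35502386]
[array([-0.105, -0.101,  2.755])]
```

Call:
apply_moves(
  series=[
    [[-0.08,-0.02,0.8,0,0,0],[0,0,0.8,0,0,0],[0,0,0.7,0,0,0],[0,0,0.42,0,0,0],[0,0,0,0,0,0]],
  ],
)

```text
clock: 4.32
eef_pos: [478.6, -134.5, 34.3]
tool_rot: [3.141, -0.0, 0.261]
force: [0.7, -0.1, 0.5]
width: 85.4
```

Call:
apply_moves(
  series=[
    [[0,0,0,0,0,0],[0,0,0,0,0,0],[0,0,0,0,0,0],[0,0,0,0,0,0],[0,0,0,0,0,0]],
  ],
  claw=-1,
)

```text
clock: 4.95
eef_pos: [477.9, -134.2, 35.3]
tool_rot: [3.141, -0.001, 0.261]
force: [-1.3, 0.1, 7.1]
width: 28.7
```

Run:
```python
from h import *
s=ctrl.read_state(); print(s['clock'],s['eef_pos'],s['width'],s['force'])
```

```text
4.95 [ 477.88016701 -134.22588731   35.32425096] 28.66583743058923 [-1.31006085  0.08023444  7.05569774]
```

Call:
apply_moves(
  series=[
    [[0,0,0,0,0,0],[0,0,0,0,0,0],[0,0,0,0,0,0],[0,0,0,0,0,0],[0,0,0,0,0,0]],
  ],
)

```text
clock: 5.58
eef_pos: [477.9, -134.2, 35.3]
tool_rot: [3.141, -0.001, 0.261]
force: [-2.0, -0.6, 6.4]
width: 28.5
```

Call:
apply_moves(
  series=[
    [[0,0,0,0,0,0],[0,0,0,0,0,0],[0,0,-0.05,0,0,0],[0,0,-0.05,0,0,0],[0,0,0,0,0,0]],
  ],
  claw=0.1,
)

```text
clock: 6.2
eef_pos: [477.6, -133.9, 39.5]
tool_rot: [3.141, -0.0, 0.262]
force: [0.4, 0.2, -0.3]
width: 46.8
```

Call:
apply_moves(
  series=[
    [[0,0,0,0,0,0],[0,0,0,0,0,0],[0,0,0,0,0,0],[0,0,0,0,0,0],[0,0,0,0,0,0]],
  ],
  claw=-1,
)

```text
clock: 6.82
eef_pos: [477.3, -133.9, 39.6]
tool_rot: [3.141, 0.0, 0.262]
force: [-1.2, -1.1, 5.9]
width: 29.4
```

Run:
```python
from h import *
im,i=look('w3')
cv2.imwrite('pics/w3c.png',cv2.resize(im[130:400,130:430],None,fx=2,fy=2))
s=ctrl.read_state(); print(s['width'],s['force'])
```

```text
6.875 [ 477.3 -133.9   39.6] [3.14137635e+00 2.02303311e-04 2.61605348e-01]
29.36791329261176 [-1.47847248  0.72325396  4.6867281 ]
```

View pics/w3c.png

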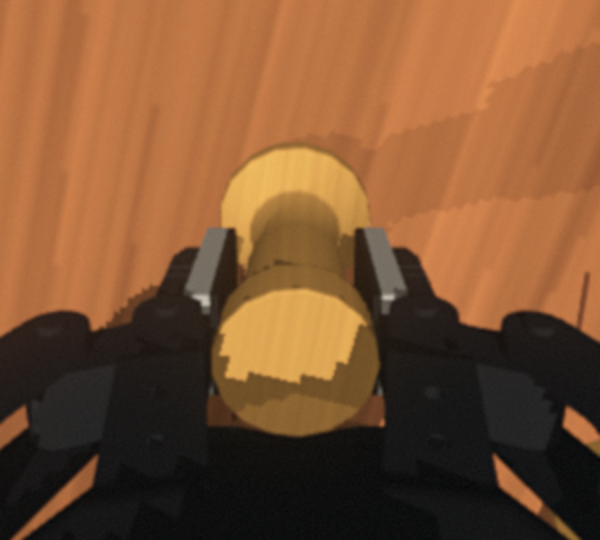

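The wrist crop shows the pads sitting against the wide collar (about (295,350) in the crop). The width of 29 mm fits that and not the 24 mm grip, so I regrip lower.

Call:
apply_moves(
  series=[
    [[0,0,0,0,0,0],[0,0,0,0,0,0],[0,0,0.11,0,0,0],[0,0,0.11,0,0,0],[0,0,0,0,0,0]],
  ],
  claw=0.1,
)

```text
clock: 7.55
eef_pos: [477.0, -133.7, 27.7]
tool_rot: [-3.141, 0.001, 0.262]
force: [-0.5, 0.4, 0.1]
width: 46.8
```

Call:
apply_moves(
  series=[
    [[0,0,0,0,0,0],[0,0,0,0,0,0],[0,0,0,0,0,0],[0,0,0,0,0,0],[0,0,0,0,0,0]],
  ],
  claw=-1,
)

```text
clock: 8.18
eef_pos: [477.3, -133.8, 28.4]
tool_rot: [-3.142, 0.0, 0.262]
force: [-0.3, 1.0, 1.0]
width: 25.9
```

Run:
```python
from h import *
im,i=look('w4')
cv2.imwrite('pics/w4c.png',cv2.resize(im[130:400,130:430],None,fx=2,fy=2))
s=ctrl.read_state(); print(s['width'],s['force'])
```

```text
8.225 [ 477.4 -133.8   28.4] [3.14157808e+00 1.16838993e-04 2.61589393e-01]
26.30190383953614 [-1.51153194  0.99913031  0.80045508]
```

View pics/w4c.png

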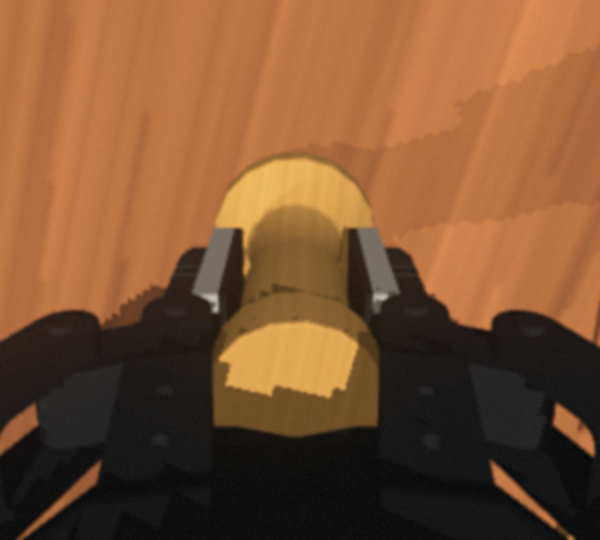

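Both pads now hold the straight grip: width about 26 mm and nearly no force. Next I lift and go to look at the holder.

Run:
```python
from h import *
route([530,50,200],np.radians(15),8)
```

```text
[0.25, -0.41, -0.43, 0.0, 0.0, -0.0], [0.25, -0.41, -0.43, 0.0, 0.0, -0.0], [0.24, -0.41, -0.43, 0.0, 0.0, -0.0], [0.25, -0.41, -0.43, 0.0, 0.0, -0.0], [0.24, -0.41, -0.43, 0.0, 0.0, -0.0],
[0.25, -0.41, -0.43, 0.0, 0.0, -0.0], [0.24, -0.41, -0.43, 0.0, 0.0, -0.0], [0.25, -0.41, -0.42, 0.0, 0.0, -0.0], end [530.1  50.  199.9]
```

Call:
apply_moves(
  series=[
    [[0,0,-0.3,0,0,0],[0,0,-0.5,0,0,0],[0.2,-0.3,-0.5,0,0,0],[0.3,-0.5,-0.5,0,0,0],[0.3,-0.5,-0.5,0,0,0]],
  ],
)

```text
clock: 8.9
eef_pos: [499.5, -60.1, 145.0]
tool_rot: [3.141, -0.001, 0.261]
force: [1.0, 0.4, -2.7]
width: 26.4
```

Call:
apply_moves(
  series=[
    [[0.3,-0.5,-0.5,0,0,0],[0.3,-0.5,-0.4,0,0,0],[0.3,-0.5,-0.23,0,0,0],[0.27,-0.48,0,0,0,0],[0,0,0,0,0,0]],
  ],
)

```text
clock: 9.52
eef_pos: [530.5, 53.1, 200.8]
tool_rot: [-3.14, -0.002, 0.266]
force: [-0.9, -0.9, -2.6]
width: 26.4
```

Run:
```python
from h import *
im,i=look('w5',[('holder',10),('pocket1',20)])
print(ctrl.read_state()['width'])
for x,y in ((515,197),(527,73),(628,142)): print(w2p('',[x,y,20],i))
```

```text
9.575 [529.9  50.9 200.4] [-3.14147502e+00 -2.88700430e-04  2.63860244e-01]
holder [326.2 102.5] 0.85 [554.9 149.4]
pocket1 [325.1 104.6] 0.68 [553.1 146.2]
26.264033660073974
[302.92865773  39.1873625 ]
[280.65325026 168.28905103]
[393.88061813 128.95187731]
```

View pics/w5.png

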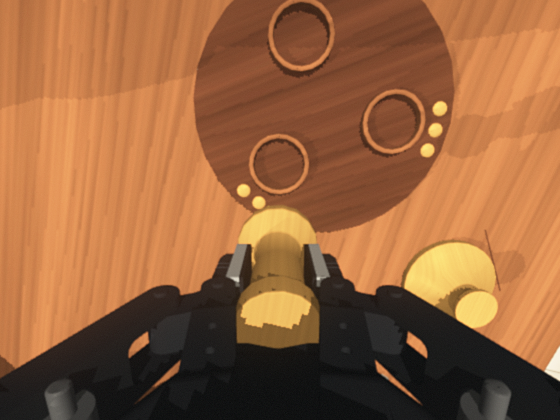

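The holder is clear: pocket rims at about (301,36) for one stud, (279,164) for two studs and (393,122) for three studs. I fit the rigid three-rim model to the image.

```bash
cat >> h.py <<'E'
from scipy.optimize import minimize
from scipy.ndimage import map_coordinates
A=np.linspace(0,2*np.pi,90)
def ring(im,i,x,y,r,z):
    P=np.stack([x+r*np.cos(A),y+r*np.sin(A),np.full_like(A,z)]); p=i['K']@(i['R']@P+np.array(i['t'])[:,None]); p=p[:2]/p[2]
    v=map_coordinates(im,[p[1],p[0]],order=1,mode='constant',cval=np.nan); return np.nanmean(v) if np.isfinite(v).any() else 0
def rimscore(im,i,x,y): return np.mean([ring(im,i,x,y,r,20) for r in (28,29.5,31)])-.5*ring(im,i,x,y,24,20)-.5*ring(im,i,x,y,35,20)
def pockets(c): return [(c[0]+72*np.cos(c[2]+k*2*np.pi/3),c[1]+72*np.sin(c[2]+k*2*np.pi/3)) for k in range(3)]
E
python3 - <<'E'
from h import *
im=cv2.imread('pics/w5.png'); i=dict(np.load('w5.npz')); g=cv2.GaussianBlur(im[:,:,2],(0,0),1).astype(float)
def fit(f,x0): return minimize(f,x0,method='Nelder-Mead',options=dict(initial_simplex=np.vstack([x0]+[np.array(x0)+d for d in np.diag([6,6,.06][:len(x0)])])))
r=fit(lambda c:-sum(rimscore(g,i,*p) for p in pockets(c)),[555,138,np.radians(124)]); print(r.x,r.fun,np.round(pockets(r.x),1))
for p in pockets(r.x): q=fit(lambda c:-rimscore(g,i,*c),list(p)); print(q.x.round(1),q.fun)
overlay(im,i,[(x,y,20,r2,(0,255,0)) for x,y in pockets(r.x) for r2 in (27,32)],'o5')
cv2.imwrite('pics/o5.png',cv2.resize(im[0:260,180:480],None,fx=2,fy=2))
E
```

```text
[553.46793956 142.5195294    2.18635623] -219.35380688885192 [[511.9 201.3]
 [523.3  77.1]
 [625.2 149.1]]
[511.9 201.3] -76.56073800048992
[523.4  77.1] -67.98932858106656
[625.1 149.1] -74.84602480637673
```

View pics/o5.png

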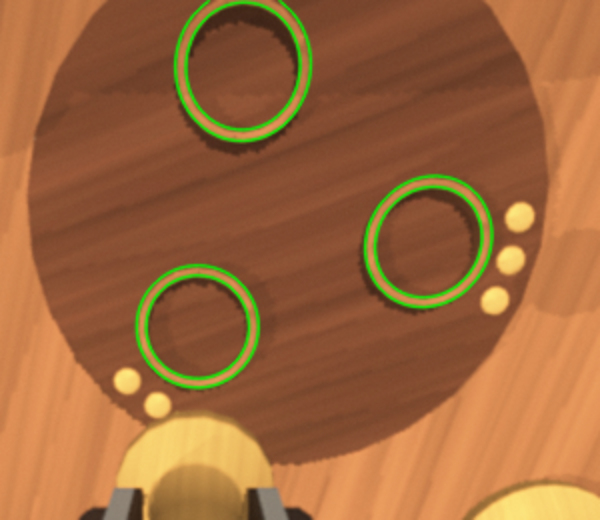

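Run:
```python
from h import *
route([500,135,110],np.radians(15),4)
```

```text
[-0.03, -0.46, 0.45, 0.0, 0.0, -0.0], [-0.03, -0.45, 0.45, 0.0, 0.0, -0.01], [-0.03, -0.46, 0.45, 0.0, 0.0, -0.0], [-0.04, -0.45, 0.45, 0.01, 0.01, -0.01], end [499.9 134.9 109.8]
```

Call:
apply_moves(
  series=[
    [[-0.03,-0.46,0.45,0,0,0],[-0.03,-0.45,0.45,0,0,0],[-0.03,-0.46,0.45,0,0,0],[-0.04,-0.45,0.45,0,0,0],[0,0,0,0,0,0]],
  ],
)

```text
clock: 10.35
eef_pos: [498.6, 136.9, 108.6]
tool_rot: [-3.141, 0.004, 0.264]
force: [0.8, 0.1, -2.6]
width: 25.7
```

```bash
cat >> h.py <<'E'
def fit(f,x0): return minimize(f,x0,method='Nelder-Mead',options=dict(initial_simplex=np.vstack([x0]+[np.array(x0)+d for d in np.diag([6,6,.06][:len(x0)])])))
E
python3 - <<'E'
from h import *
im,i=look('w6'); i={k:np.array(i[k]) for k in 'KRt'}
g=cv2.GaussianBlur(im[:,:,2],(0,0),1).astype(float)
q=fit(lambda c:-rimscore(g,i,*c),[512,201]); print(q.x,q.fun,w2p('',[512,201,20],i))
s=ctrl.read_state(); print(s['width'])
route([q.x[0]+.4,q.x[1]+.5,65],np.radians(15),3)
E
```

```text
10.4 [499.9 135.6 109.5] [3.14105644e+00 1.70764395e-03 2.62099973e-01]
[511.90739435 201.19039875] -77.54766788870158 [317.38952572 134.26172734]
26.06499754878032
[0.19, -0.41, 0.3, 0.0, 0.0, -0.0], [0.19, -0.41, 0.3, 0.0, 0.0, -0.01], [0.19, -0.41, 0.3, 0.01, 0.0, -0.0], end [512.5 201.7  65. ]
```

Call:
apply_moves(
  series=[
    [[0.19,-0.41,0.3,0,0,0],[0.19,-0.41,0.3,0,0,0],[0.19,-0.41,0.3,0,0,0],[0,0,0,0,0,0],[0,0,0,0,0,0]],
  ],
)

```text
clock: 11.08
eef_pos: [512.8, 201.0, 65.6]
tool_rot: [3.14, -0.0, 0.259]
force: [1.1, -0.4, -2.5]
width: 26.3
```

Run:
```python
from h import *
s=ctrl.read_state(); print(s['eef_pos'],s['force'],s['width']); route([512.1,201.6,38.8],np.radians(15),4)
```

```text
[512.76658061 201.02863888  65.57734379] [ 1.08290452 -0.42386371 -2.51467131] 26.267014801804503
[-0.0, -0.0, 0.13, 0.0, -0.0, -0.01], [-0.0, -0.01, 0.14, 0.0, -0.0, -0.0], [-0.01, -0.0, 0.13, 0.01, -0.0, -0.01], [-0.0, -0.01, 0.14, 0.0, -0.0, -0.0], end [512.  201.8  38.6]
```

Call:
apply_moves(
  series=[
    [[-0.01,-0.01,0.2,0,0,0],[0,0,0.15,0,0,0],[0,0,0.1,0,0,0],[0,0,0.07,0,0,0],[0,0,0,0,0,0]],
  ],
)

```text
clock: 11.7
eef_pos: [511.4, 203.7, 38.7]
tool_rot: [-3.141, -0.0, 0.262]
force: [0.5, 0.4, -2.2]
width: 26.1
```

Call:
apply_moves(
  series=[
    [[0,0,0,0,0,0],[0,0,0.02,0,0,0],[0,0,0.01,0,0,0],[0,0,0,0,0,0],[0,0,0,0,0,0]],
  ],
)

```text
clock: 12.32
eef_pos: [511.8, 202.9, 38.4]
tool_rot: [3.141, -0.001, 0.261]
force: [-1.4, -2.3, 7.2]
width: 26.2
```

Call:
apply_moves(
  series=[
    [[0,0,0,0,0,0],[0,0,0,0,0,0],[0,0,0,0,0,0],[0,0,0,0,0,0],[0,0,0,0,0,0]],
  ],
  claw=0.3,
)

```text
clock: 12.95
eef_pos: [511.4, 203.4, 37.3]
tool_rot: [-3.142, 0.0, 0.262]
force: [0.1, 0.3, -0.3]
width: 55.6
```

Call:
apply_moves(
  series=[
    [[0,0,-0.4,0,0,0],[0,0,-0.7,0,0,0],[0,0,-0.8,0,0,0],[0,0,-0.8,0,0,0],[0,0,0,0,0,0]],
  ],
)

```text
clock: 13.58
eef_pos: [513.4, 204.4, 175.3]
tool_rot: [-3.141, -0.007, 0.261]
force: [0.1, 0.3, -0.2]
width: 55.4
```

Run:
```python
from h import *
im,i=look('w7',[('stem',70)]); i={k:np.array(i[k]) for k in 'KRt'}
overlay(im,i,[(511.9,201.2,20,32,(0,255,0)),(511.9,201.2,92,16,(255,0,0)),(511.9,201.2,14,23,(255,0,255))],'o7')
cv2.imwrite('pics/o7.png',cv2.resize(im[100:330,150:430],None,fx=2,fy=2))
print('to knop'); route([606,-208,170],np.radians(15),10)
```

```text
13.625 [512.2 203.7 173.5] [-3.14133174e+00 -2.89525630e-03  2.61389475e-01]
stem [277.8 201.7] 0.69 [510.8 208.7]
to knop
[-0.03, 0.84, 0.0, 0.0, 0.0, -0.0], [-0.03, 0.84, 0.0, 0.0, 0.0, -0.0], [-0.03, 0.84, 0.0, 0.0, 0.0, -0.0], [-0.03, 0.84, 0.0, 0.0, 0.0, -0.0], [-0.03, 0.85, 0.01, 0.0, 0.0, -0.0],
[-0.03, 0.84, 0.0, 0.0, 0.0, -0.0], [-0.03, 0.85, 0.01, 0.0, 0.0, -0.0], [-0.03, 0.84, 0.0, 0.0, 0.0, -0.0], [-0.02, 0.85, 0.01, 0.0, 0.01, -0.0], [-0.03, 0.84, 0.0, 0.0, 0.0, -0.0],
end [ 605.7 -208.   170.2]
```

View pics/o7.png

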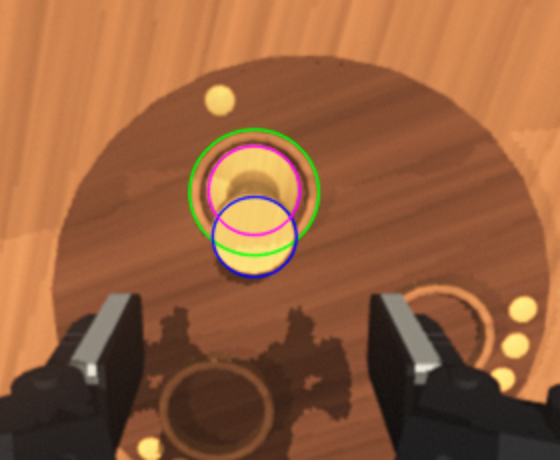

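The stem stands centred and upright in the one-stud pocket, with the overlays matching foot and collar. Next is the knop.

Call:
apply_moves(
  series=[
    [[-0.03,0.84,0,0,0,0],[-0.03,0.84,0,0,0,0],[-0.03,0.84,0,0,0,0],[-0.03,0.84,0,0,0,0],[-0.03,0.85,0,0,0,0]],
  ],
  claw=1,
)

```text
clock: 14.35
eef_pos: [557.7, -3.2, 170.6]
tool_rot: [-3.141, 0.003, 0.262]
force: [0.0, 0.4, -0.7]
width: 85.2
```

Call:
apply_moves(
  series=[
    [[-0.03,0.95,0.01,0,0,0],[-0.03,0.95,0.01,0,0,0],[-0.03,0.95,0,0,0,0],[-0.03,0.9,0,0,0,0],[-0.02,0.47,0,0,0,0]],
  ],
)

```text
clock: 14.98
eef_pos: [605.4, -210.4, 169.3]
tool_rot: [-3.141, 0.003, 0.259]
force: [0.4, 0.7, -0.5]
width: 85.4
```

Run:
```python
from h import *
viewer.get_image('wrist')
im,i=look('w8',[('knop',40)])
cv2.imwrite('pics/w8c.png',cv2.resize(im[80:340,130:430],None,fx=2,fy=2))
```

```text
15.075 [ 605.6 -210.2  169.8] [3.14156850e+00 2.18529816e-03 2.57560306e-01]
knop [366.  105.2] 0.91 [ 656.  -111.6]
knop [285.8 197.6] 0.82 [ 611.6 -206.2]
knop [413.4 209.3] 0.67 [ 728.2 -186.9]
```

View pics/w8c.png

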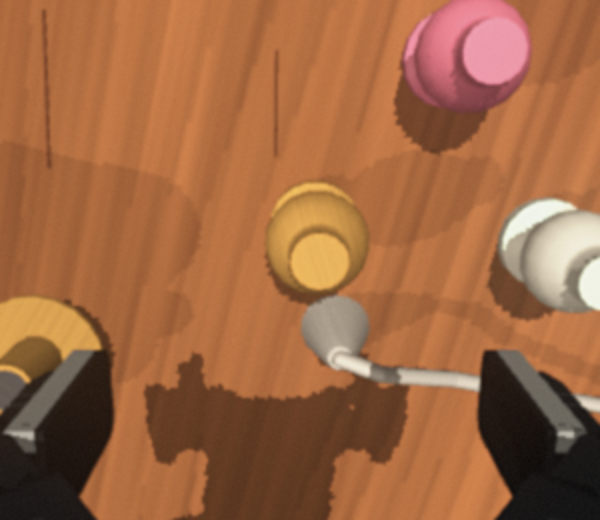

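The brass knop is at crop (318,243), picture (288.8,201.5), with its collar top at (289.8,211). The snuffer cup lies below it, outside the jaw line.

Run:
```python
from h import *
i=dict(np.load('w8.npz')); a=p2w('',(288.75,201.5),41,i); b=p2w('',(289.75,211),72,i); print(a,b,p2w('',(297.5,233),45,i))
c=(a+b)/2; print(plan([c[0]+.3,c[1]+.5,21]))
```

```text
[ 615.03607868 -208.83206851] [ 614.80990921 -209.01495322] [ 630.41461886 -234.81400341]
[array([0.165, 0.117, 2.99 ])]
```

Call:
apply_moves(
  series=[
    [[0.17,0.02,0.5,0,0,0],[0,0,0.6,0,0,0],[0,0,0.5,0,0,0],[0,0,0,0,0,0],[0,0,0,0,0,0]],
  ],
)

```text
clock: 15.8
eef_pos: [615.7, -204.6, 92.4]
tool_rot: [-3.141, -0.002, 0.264]
force: [-0.1, 0.1, 0.2]
width: 85.4
```

Run:
```python
from h import *
s=ctrl.read_state(); print(s['clock'],s['eef_pos'],s['tool_rot']); print(plan([614.9,-208.9,21]))
```

```text
15.8 [ 615.72797472 -204.55160737   92.41141256] [-3.14141028e+00 -1.50639878e-03  2.63711328e-01]
[array([-0.041,  0.08 ,  1.428])]
```

Run:
```python
from h import *
im,i=look('w9',[('knop',45)])
i={k:np.array(i[k]) for k in 'KRt'}
overlay(im,i,[(614.9,-208.9,72,12,(255,0,0)),(614.9,-208.9,41,24,(0,255,0)),(614.9,-208.9,2,23,(255,0,255))],'o9')
cv2.imwrite('pics/o9.png',cv2.resize(im[80:380,130:430],None,fx=2,fy=2))
s=ctrl.read_state(); print(s['eef_pos'],plan([614.9,-208.9,21]))
```

```text
15.85 [ 616.  -205.1   92.8] [ 3.14105961e+00 -2.15182080e-03  2.63098293e-01]
knop [444.9 243.4] 0.84 [ 725.5 -185.3]
knop [379.3 103.8] 0.79 [ 652.8 -113.5]
knop [274.3 228.1] 0.76 [ 613.  -204.4]
[ 615.80491919 -205.93035102   92.77284398] [array([-0.036,  0.051,  1.435])]
```

View pics/o9.png

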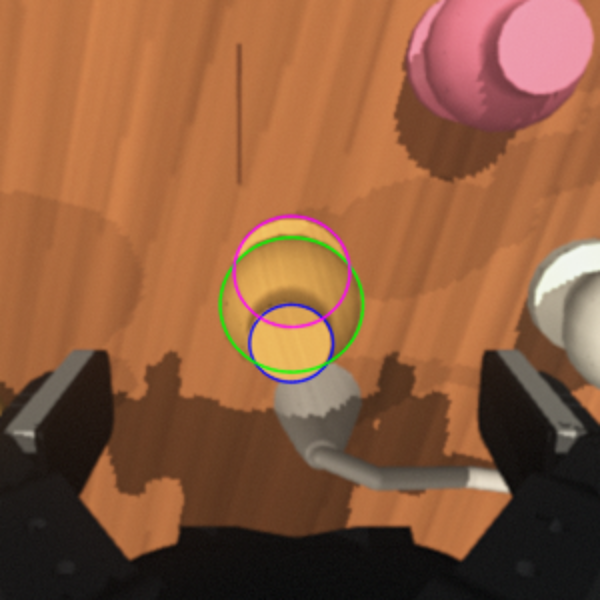

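The overlay fits the knop within about 1 mm. I descend and grip the ball.

Call:
apply_moves(
  series=[
    [[-0.04,0.06,0.4,0,0,0],[0,0,0.5,0,0,0],[0,0,0.4,0,0,0],[0,0,0.13,0,0,0],[0,0,0,0,0,0]],
  ],
)

```text
clock: 16.58
eef_pos: [613.6, -209.6, 19.3]
tool_rot: [-3.141, 0.0, 0.262]
force: [0.6, 0.1, 1.1]
width: 85.6
```

Call:
apply_moves(
  series=[
    [[0,0,0,0,0,0],[0,0,0,0,0,0],[0,0,0,0,0,0],[0,0,0,0,0,0],[0,0,0,0,0,0]],
  ],
  claw=-1,
)

```text
clock: 17.2
eef_pos: [614.6, -209.9, 21.1]
tool_rot: [3.14, -0.002, 0.262]
force: [0.3, 0.6, 5.4]
width: 45.3
```

Run:
```python
from h import *
s=ctrl.read_state(); print(s['clock'],s['eef_pos'],s['width'],s['force'])
```

```text
17.2 [ 614.58288407 -209.90506005   21.06634134] 45.33124674483036 [0.34555319 0.62862569 5.4315173 ]
```

Call:
apply_moves(
  series=[
    [[0,0,-0.1,0,0,0],[0,0,-0.2,0,0,0],[0,0,-0.2,0,0,0],[0,0,0,0,0,0],[0,0,0,0,0,0]],
  ],
)

```text
clock: 17.82
eef_pos: [613.6, -209.7, 44.8]
tool_rot: [3.142, 0.0, 0.262]
force: [0.2, 0.0, -3.5]
width: 45.2
```

Run:
```python
from h import *
im,i=look('w10')
i={k:np.array(i[k]) for k in 'KRt'}; s=ctrl.read_state(); print(s['width'],s['force'])
x,y=614.9,-209; z=s['eef_pos'][2]-21.1
overlay(im,i,[(x,y,72+z,12,(255,0,0)),(x,y,41+z,24,(0,255,0)),(x,y,2+z,23,(255,0,255))],'o10')
cv2.imwrite('pics/o10.png',cv2.resize(im[120:400,130:430],None,fx=2,fy=2))
route([520,-10,200],np.radians(15),8)
```

```text
17.875 [ 613.4 -209.7   44.6] [-3.14137868e+00  4.48188777e-04  2.61577512e-01]
45.307436042781674 [ 0.02429646  0.63714396 -2.87890265]
[-0.1, -0.54, -0.39, -0.0, 0.0, -0.0], [-0.1, -0.54, -0.39, -0.0, 0.0, -0.0], [-0.1, -0.54, -0.39, -0.0, 0.0, -0.0], [-0.09, -0.54, -0.39, -0.0, 0.0, -0.0], [-0.1, -0.55, -0.39, -0.0, 0.0, -0.0],
[-0.09, -0.54, -0.39, -0.0, 0.0, -0.0], [-0.1, -0.55, -0.38, -0.0, 0.0, -0.0], [-0.09, -0.54, -0.39, -0.0, 0.01, -0.0], end [520.2 -10.  200.1]
```

View pics/o10.png

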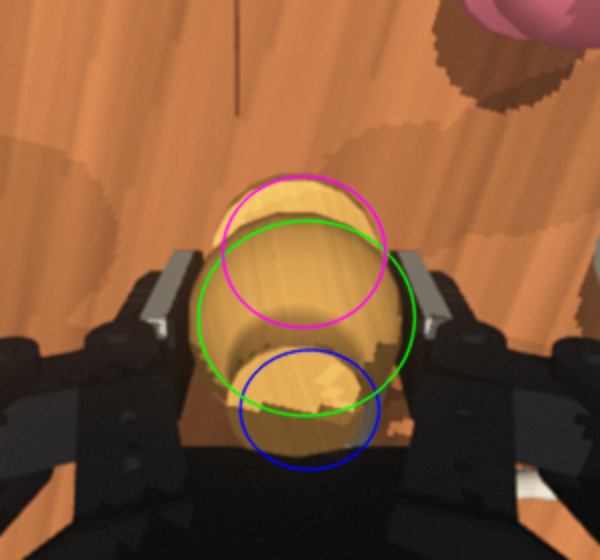

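The knop is gripped upright: foot, ball and collar all shift together by about 2 mm, so it is centred in the jaws. Now I carry it to pocket two.

Call:
apply_moves(
  series=[
    [[0,0,-0.6,0,0,0],[-0.1,-0.3,-0.7,0,0,0],[-0.1,-0.5,-0.3,0,0,0],[-0.12,-0.7,-0.1,0,0,0],[-0.12,-0.7,0,0,0,0]],
  ],
)

```text
clock: 18.55
eef_pos: [563.8, -108.3, 130.2]
tool_rot: [3.141, -0.001, 0.261]
force: [-0.3, 0.5, -2.8]
width: 45.2
```

Call:
apply_moves(
  series=[
    [[-0.12,-0.7,0,0,0,0],[-0.12,-0.7,0.1,0,0,0],[-0.15,-0.6,0.1,0,0,0],[-0.15,-0.4,0.1,0,0,0],[0,0,0,0,0,0]],
  ],
)

```text
clock: 19.18
eef_pos: [505.7, 1.5, 114.5]
tool_rot: [-3.141, 0.002, 0.265]
force: [0.6, -0.8, -2.1]
width: 45.5
```

Run:
```python
from h import *
viewer.get_image('wrist')
im,i=look('w11'); i={k:np.array(i[k]) for k in 'KRt'}
g=cv2.GaussianBlur(im[:,:,2],(0,0),1).astype(float)
q=fit(lambda c:-rimscore(g,i,*c),[523,77]); print(q.x,q.fun,w2p('',[523,77,20],i))
s=ctrl.read_state(); print(s['width'],s['eef_pos'])
route([q.x[0]+.4,q.x[1],62],np.radians(15),4)
```

```text
19.275 [507.5  -0.7 114.9] [ 3.14100310e+00 -5.13471672e-04  2.61486128e-01]
[523.34470023  76.80044615] -77.50444202203785 [325.3749259  118.71772088]
45.27196448067146 [507.73648615  -1.15463777 114.93953644]
[0.18, -0.36, 0.26, 0.0, -0.0, -0.0], [0.18, -0.35, 0.27, 0.0, -0.0, -0.0], [0.18, -0.36, 0.26, 0.0, -0.0, -0.01], [0.17, -0.35, 0.27, 0.01, -0.01, -0.0], end [523.8  76.6  61.9]
```

Call:
apply_moves(
  series=[
    [[0.18,-0.36,0.26,0,0,0],[0.18,-0.36,0.27,0,0,0],[0.18,-0.36,0.26,0,0,0],[0.17,-0.34,0.27,0,0,0],[0,0,0,0,0,0]],
  ],
)

```text
clock: 19.95
eef_pos: [523.3, 78.3, 61.2]
tool_rot: [-3.141, 0.0, 0.263]
force: [-0.8, -0.7, -2.2]
width: 45.5
```

Run:
```python
from h import *
im,i=look('w12'); s=ctrl.read_state(); i={k:np.array(i[k]) for k in 'KRt'}
print(s['eef_pos'],s['force'],s['width'])
x,y,z=s['eef_pos']; z-=21.1
overlay(im,i,[(523.3,76.8,20,27,(0,255,255)),(x,y,72+z,12,(255,0,0)),(x,y,41+z,24,(0,255,0)),(x,y,2+z,23,(255,0,255))],'o12')
cv2.imwrite('pics/o12.png',cv2.resize(im[120:400,130:430],None,fx=2,fy=2))
route([523.5,76.9,32],np.radians(15),4)
```

```text
20.0 [523.1  76.9  61.6] [3.14111246e+00 5.48299606e-04 2.61470497e-01]
[523.1254687   76.08967342  61.96228804] [-0.31955669  0.06257623 -3.26040307] 45.43144114308448
[0.0, -0.0, 0.15, 0.0, 0.0, -0.0], [0.0, -0.0, 0.15, 0.0, 0.0, -0.0], [0.01, -0.01, 0.15, 0.0, 0.0, -0.01], [0.0, -0.0, 0.15, 0.01, 0.0, -0.0], end [523.5  76.7  32. ]
```

The picture limit is reached, so from here I go by numbers, fits and force.

Call:
apply_moves(
  series=[
    [[0,0,0.22,0,0,0],[0.01,-0.01,0.18,0,0,0],[0,0,0.12,0,0,0],[0,0,0.07,0,0,0],[0,0,0,0,0,0]],
  ],
)

```text
clock: 20.68
eef_pos: [523.0, 78.2, 32.0]
tool_rot: [-3.142, 0.001, 0.262]
force: [-0.1, -0.6, -1.8]
width: 45.4
```

Call:
apply_moves(
  series=[
    [[0,0,0.01,0,0,0],[0,0,0.01,0,0,0],[0,0,0,0,0,0],[0,0,0,0,0,0],[0,0,0,0,0,0]],
  ],
)

```text
clock: 21.3
eef_pos: [523.2, 78.2, 31.4]
tool_rot: [3.142, -0.0, 0.262]
force: [-0.6, 0.4, -2.7]
width: 45.2
```

Call:
apply_moves(
  series=[
    [[0,0,0.01,0,0,0],[0,0,0.01,0,0,0],[0,0,0.01,0,0,0],[0,0,0,0,0,0],[0,0,0,0,0,0]],
  ],
)

```text
clock: 21.92
eef_pos: [523.2, 78.2, 31.0]
tool_rot: [3.141, -0.001, 0.262]
force: [-2.5, 0.2, 11.0]
width: 45.3
```

Contact came at z = 31.0, with the floor expected at 31.1. I release.

Call:
apply_moves(
  series=[
    [[0,0,0,0,0,0],[0,0,0,0,0,0],[0,0,0,0,0,0],[0,0,0,0,0,0],[0,0,0,0,0,0]],
  ],
  claw=0.8,
)

```text
clock: 22.55
eef_pos: [523.2, 78.2, 29.7]
tool_rot: [-3.142, 0.0, 0.262]
force: [-0.1, 0.1, 0.3]
width: 77.1
```

Call:
apply_moves(
  series=[
    [[0,0,-0.4,0,0,0],[0,0,-0.7,0,0,0],[0,0,-0.8,0,0,0],[0,0,-0.8,0,0,0],[0,0,0,0,0,0]],
  ],
)

```text
clock: 23.18
eef_pos: [525.3, 78.7, 167.7]
tool_rot: [3.141, -0.006, 0.261]
force: [0.2, -0.7, 0.2]
width: 76.9
```

```bash
cat >> h.py <<'E'
def brass(im,amin=300):
    m=cv2.inRange(cv2.cvtColor(im,cv2.COLOR_BGR2HSV),(15,110,70),(32,255,255)); m[330:]=0
    n,l,st,c=cv2.connectedComponentsWithStats(m)
    for k in range(1,n):
        if st[k,4]>amin: print('brass bbox',st[k],c[k].round(1))
    return m
def edgefit(im,i,xy,circs):
    """fit (x,y) of an upright round piece: gradient magnitude along projected silhouette circles (z,r)"""
    g=cv2.GaussianBlur(im,(0,0),1).astype(np.float32)
    G=sum(np.hypot(cv2.Sobel(g[:,:,k],-1,1,0),cv2.Sobel(g[:,:,k],-1,0,1)) for k in range(3)).astype(float)
    q=fit(lambda c:-sum(ring(G,i,c[0],c[1],r,z) for z,r in circs),list(xy)); return q.x.round(1),round(q.fun)
E
python3 - <<'E'
from h import *
im,i=look('w13',[('knop',50)]); i={k:np.array(i[k]) for k in 'KRt'}
for z,r in ((82,12),(50,24)): print(z,edgefit(im,i,(523,77),[(z,r)]))
brass(im)
print('to pan'); route([490,-312,170],np.radians(15),10)
E
```

```text
23.225 [524.   78.2 166. ] [ 3.14117091e+00 -2.88594957e-03  2.61352186e-01]
knop [275.3 197.3] 0.96 [520.4  83.4]
82 (array([522.4,  78.8]), -496)
50 (array([520.6,  81.6]), -338)
brass bbox [ 274    5   60   82 3585] [303.8  45.8]
brass bbox [ 249  170   55   60 2527] [276.1 200.2]
brass bbox [ 423  274   88   39 2109] [466.3 292.3]
to pan
[-0.26, 0.74, -0.01, 0.0, 0.0, -0.0], [-0.26, 0.74, -0.01, 0.0, 0.0, -0.0], [-0.27, 0.74, -0.01, 0.0, 0.0, -0.0], [-0.26, 0.73, -0.01, 0.0, 0.0, -0.0], [-0.27, 0.74, -0.01, 0.0, 0.0, -0.0],
[-0.26, 0.73, -0.01, 0.0, 0.0, -0.0], [-0.27, 0.74, -0.01, 0.0, 0.0, -0.0], [-0.26, 0.73, -0.01, 0.0, 0.0, -0.0], [-0.27, 0.74, -0.02, 0.0, 0.01, -0.0], [-0.26, 0.73, -0.01, 0.0, 0.0, -0.0],
end [ 490.1 -311.8  169.8]
```

The knop is seated: its collar fits within 2 mm of the pocket centre and the contact height was right. Now the drip pan.

Call:
apply_moves(
  series=[
    [[-0.3,0.8,0,0,0,0],[-0.3,0.85,0,0,0,0],[-0.3,0.85,0,0,0,0],[-0.3,0.85,0,0,0,0],[-0.3,0.85,0,0,0,0]],
  ],
  claw=1,
)

```text
clock: 23.95
eef_pos: [503.8, -145.2, 163.2]
tool_rot: [-3.14, 0.003, 0.262]
force: [0.4, -0.4, 0.2]
width: 85.2
```

Call:
apply_moves(
  series=[
    [[-0.3,0.85,-0.1,0,0,0],[-0.3,0.8,0,0,0,0],[-0.3,0.8,0,0,0,0],[-0.24,0.71,0,0,0,0],[0,0,0,0,0,0]],
  ],
)

```text
clock: 24.58
eef_pos: [488.7, -315.1, 167.8]
tool_rot: [-3.141, 0.003, 0.256]
force: [0.9, -0.1, -0.5]
width: 85.5
```

Run:
```python
from h import *
for _ in range(3): viewer.get_image('wrist')
im,i=look('w14',[('drip_pan',25)]); i={k:np.array(i[k]) for k in 'KRt'}
for cs in ([(56,13)],[(21,34)],[(56,13),(21,34)]): print(cs,edgefit(im,i,(493,-311),cs))
brass(im)
print(ctrl.read_state()['eef_pos'])
```

```text
24.775 [ 490.9 -309.5  169. ] [-3.13953366e+00  5.97098814e-04  2.63747423e-01]
drip_pan [279.4 197. ] 0.68 [ 492.1 -309.3]
[(56, 13)] (array([ 493. , -309.5]), -289)
[(21, 34)] (array([ 492.9, -309.5]), -379)
[(56, 13), (21, 34)] (array([ 492.9, -309.5]), -668)
brass bbox [ 245  162   71   69 3368] [280.  194.3]
[ 491.14629101 -309.80928857  169.52865877]
```

Call:
apply_moves(
  series=[
    [[0.04,0,0.7,0,0,0],[0,0,0.8,0,0,0],[0,0,0.8,0,0,0],[0,0,0.55,0,0,0],[0,0,0,0,0,0]],
  ],
)

```text
clock: 25.5
eef_pos: [491.6, -309.1, 25.6]
tool_rot: [-3.138, 0.003, 0.263]
force: [0.1, 0.6, 0.8]
width: 85.5
```

Call:
apply_moves(
  series=[
    [[0,0,0,0,0,0],[0,0,0,0,0,0],[0,0,0,0,0,0],[0,0,0,0,0,0],[0,0,0,0,0,0]],
  ],
  claw=-1,
)

```text
clock: 26.12
eef_pos: [493.4, -311.3, 28.4]
tool_rot: [3.14, -0.001, 0.262]
force: [-0.4, -0.1, 5.9]
width: 24.4
```

Run:
```python
from h import *
s=ctrl.read_state(); print(s['eef_pos'],s['width'],s['force'])
```

```text
[ 493.41711526 -311.28214844   28.43210702] 24.400423201171904 [-0.37691169 -0.12897897  5.9284283 ]
```

Call:
apply_moves(
  series=[
    [[0,0,-0.1,0,0,0],[0,0,-0.3,0,0,0],[0,0,-0.4,0,0,0],[0,0,0,0,0,0],[0,0,0,0,0,0]],
  ],
)

```text
clock: 26.75
eef_pos: [492.5, -310.9, 67.2]
tool_rot: [-3.141, 0.0, 0.261]
force: [-0.2, 0.1, -1.7]
width: 24.2
```

Run:
```python
from h import *
im,i=look('w15'); s=ctrl.read_state(); i={k:np.array(i[k]) for k in 'KRt'}; x,y,z=s['eef_pos']; print(s['eef_pos'],s['width'],s['force'])
dz=z-28.4
for cs in ([(56+dz,13)],[(21+dz,34)],[(56+dz,13),(21+dz,34)]): print(cs,edgefit(im,i,(x,y),cs))
brass(im)
route([645,76,150],np.radians(15),10)
```

```text
26.8 [ 492.2 -310.7   66.9] [-3.14095403e+00  7.88489979e-04  2.61517109e-01]
[ 492.20396781 -310.67951368   66.68288842] 24.18908950287763 [-0.30772957  0.22925555 -2.08853873]
[(np.float64(94.2828884206009), 13)] (array([ 491.3, -309.3]), -466)
[(np.float64(59.282888420600905), 34)] (array([ 491.2, -309.9]), -274)
[(np.float64(94.2828884206009), 13), (np.float64(59.282888420600905), 34)] (array([ 491.3, -309.4]), -721)
brass bbox [ 213  190  129  124 7870] [277.4 235.2]
[0.5, -0.67, -0.17, -0.0, 0.0, -0.0], [0.49, -0.67, -0.17, -0.0, 0.0, -0.0], [0.5, -0.67, -0.17, -0.0, 0.0, -0.0], [0.49, -0.67, -0.17, -0.0, 0.0, -0.0], [0.5, -0.67, -0.16, -0.0, 0.0, -0.0],
[0.49, -0.67, -0.17, -0.0, 0.0, -0.0], [0.5, -0.67, -0.16, -0.0, 0.0, -0.0], [0.49, -0.66, -0.17, -0.0, 0.0, -0.0], [0.5, -0.67, -0.16, -0.0, 0.0, -0.0], [0.49, -0.66, -0.17, -0.01, 0.01, -0.0],
end [645.   75.9 150.2]
```

Call:
apply_moves(
  series=[
    [[0.3,-0.4,-0.6,0,0,0],[0.5,-0.67,-0.5,0,0,0],[0.5,-0.75,-0.4,0,0,0],[0.55,-0.75,-0.16,0,0,0],[0.55,-0.75,0,0,0,0]],
  ],
)

```text
clock: 27.48
eef_pos: [566.4, -118.2, 150.6]
tool_rot: [3.141, -0.001, 0.261]
force: [0.9, -0.5, -1.8]
width: 24.4
```

Call:
apply_moves(
  series=[
    [[0.6,-0.75,0,0,0,0],[0.6,-0.75,0,0,0,0],[0.6,-0.75,0,0,0,0],[0.5,-0.65,0,0,0,0],[0.26,-0.47,0,0,0,0]],
  ],
)

```text
clock: 28.1
eef_pos: [645.9, 79.3, 149.3]
tool_rot: [-3.14, 0.001, 0.264]
force: [-0.8, -0.6, -1.7]
width: 24.3
```

Run:
```python
from h import *
for _ in range(3): viewer.get_image('wrist')
im,i=look('w16'); i={k:np.array(i[k]) for k in 'KRt'}
g=cv2.GaussianBlur(im[:,:,2],(0,0),1).astype(float)
q=fit(lambda c:-rimscore(g,i,*c),[625,149]); print(q.x,q.fun,w2p('',[625,149,20],i))
s=ctrl.read_state(); print(s['width'],s['eef_pos']); x,y,z=s['eef_pos']; dz=z-28.4
print(edgefit(im,i,(x-1,y+1),[(56+dz,13),(21+dz,34)]))
route([q.x[0]+.9,q.x[1]-1.3,70],np.radians(15),4)
```

```text
28.3 [645.1  76.2 149.4] [3.14116455e+00 2.03305459e-03 2.62679079e-01]
[625.06888663 149.1417745 ] -76.13458686386564 [277.8863112  113.91369153]
24.5376105159383 [645.13989334  74.84850765 149.48765931]
(array([644. ,  77.7]), -821)
[0.0, -0.38, 0.4, 0.0, 0.01, -0.0], [0.0, -0.38, 0.4, 0.0, 0.0, -0.0], [0.0, -0.38, 0.39, 0.01, 0.01, -0.0], [0.01, -0.37, 0.4, 0.0, 0.0, -0.01], end [626.1 147.8  69.9]
```

Call:
apply_moves(
  series=[
    [[0,-0.38,0.4,0,0,0],[0,-0.38,0.4,0,0,0],[0,-0.38,0.39,0,0,0],[0,-0.36,0.4,0,0,0],[0,0,0,0,0,0]],
  ],
)

```text
clock: 28.98
eef_pos: [624.5, 148.5, 69.3]
tool_rot: [-3.141, 0.004, 0.263]
force: [0.8, -0.4, -1.1]
width: 24.1
```

Run:
```python
from h import *
viewer.get_image('wrist')
im,i=look('w17'); i={k:np.array(i[k]) for k in 'KRt'}
s=ctrl.read_state(); x,y,z=s['eef_pos']; dz=z-28.4; print(s['eef_pos'],s['force'])
print(edgefit(im,i,(x-1,y+1),[(56+dz,13),(21+dz,34)]))
route([626.1,147.8,39.6],np.radians(15),4)
```

```text
29.075 [627.  146.7  71.1] [ 3.14009066e+00 -7.58816229e-07  2.59930951e-01]
[627.50027617 146.51155535  71.59760921] [-0.76916885 -0.14910755 -1.79804891]
(array([625.9, 148.4]), -944)
[-0.01, -0.01, 0.16, 0.0, -0.0, -0.01], [-0.0, -0.01, 0.16, 0.01, -0.0, -0.0], [-0.01, -0.01, 0.16, 0.0, -0.01, -0.01], [-0.0, -0.0, 0.16, 0.01, -0.0, -0.0], end [626.2 147.7  39.6]
```

Call:
apply_moves(
  series=[
    [[-0.01,-0.02,0.22,0,0,0],[0,0,0.18,0,0,0],[0,0,0.12,0,0,0],[0,0,0.08,0,0,0],[0,0,0,0,0,0]],
  ],
)

```text
clock: 29.75
eef_pos: [625.4, 149.6, 40.4]
tool_rot: [3.142, 0.001, 0.262]
force: [1.0, -0.3, -0.8]
width: 24.4
```

Call:
apply_moves(
  series=[
    [[0,0,0.01,0,0,0],[0,0,0.01,0,0,0],[0,0,0,0,0,0],[0,0,0,0,0,0],[0,0,0,0,0,0]],
  ],
)

```text
clock: 30.38
eef_pos: [625.8, 149.6, 39.9]
tool_rot: [3.142, -0.0, 0.262]
force: [-0.8, -0.0, -1.9]
width: 24.5
```

Call:
apply_moves(
  series=[
    [[0,0.02,0.01,0,0,0],[0,0.01,0.01,0,0,0],[0,0,0.01,0,0,0],[0,0,0,0,0,0],[0,0,0,0,0,0]],
  ],
)

```text
clock: 31.0
eef_pos: [626.1, 148.0, 38.5]
tool_rot: [3.141, -0.0, 0.262]
force: [-0.3, -0.2, 1.5]
width: 24.2
```

Contact came at 38.5, with 38.4 expected. I release and lift.

Call:
apply_moves(
  series=[
    [[0,0,0,0,0,0],[0,0,0,0,0,0],[0,0,0,0,0,0],[0,0,0,0,0,0],[0,0,0,0,0,0]],
  ],
  claw=0.4,
)

```text
clock: 31.62
eef_pos: [626.1, 148.2, 38.3]
tool_rot: [-3.142, -0.0, 0.262]
force: [0.3, 0.1, 0.3]
width: 60.0
```

Call:
apply_moves(
  series=[
    [[0,0,-0.4,0,0,0],[0,0,-0.7,0,0,0],[0,0.3,-0.8,0,0,0],[0,0.3,-0.8,0,0,0],[0,0.2,-0.6,0,0,0]],
  ],
)

```text
clock: 32.25
eef_pos: [637.3, 108.8, 207.0]
tool_rot: [3.141, -0.003, 0.261]
force: [0.0, -0.0, 0.4]
width: 59.8
```

Run:
```python
from h import *
for _ in range(4): viewer.get_image('wrist')
im,i=look('w18'); i={k:np.array(i[k]) for k in 'KRt'}
print('pan',edgefit(im,i,(625,149),[(66,13)]),edgefit(im,i,(625,149),[(31,34)]))
print('knop',edgefit(im,i,(523,77),[(82,12)])); print('stem',edgefit(im,i,(512,201),[(92,16)]))
t=viewer.get_image('top'); it={k:np.array(viewer.camera_info('top')[k]) for k in 'KRt'}
for n,z in (('base',20),('snuffer',20),('brush',20)): print(n,[(a.tolist(),b) for a,b in find('top',n)])
a=cv2.imread('pics/top0.png'); d=cv2.absdiff(a,t).max(2)
for n,(u,v,w) in dict(base=(327,166,26),brush=(144,255,45),snuf=(424,165,22)).items(): print(n,d[v-w:v+w,u-w:u+w].mean().round(1),(d[v-w:v+w,u-w:u+w]>40).sum())
s=ctrl.read_state(); print(s['force'],s['qd'])
```

```text
32.5 [636.  109.8 203.7] [-3.14133137e+00  3.67130922e-05  2.61875135e-01]
pan (array([628.3, 150.1]), -244) (array([625.2, 149.5]), -783)
knop (array([522.3,  78.9]), -530)
stem (array([511. , 201.9]), -651)
base [([326.2, 168.9], 0.68)]
snuffer [([420.8, 191.6], 0.72)]
brush [([145.3, 249.9], 0.78), ([327.0, 169.0], 0.44)]
base 13.7 378
brush 3.3 0
snuf 12.8 0
[0.65748417 0.15418487 0.46724514] [ 0.00063773 -0.00167809 -0.00014698 -0.00551125  0.0016494   0.00026277
 -0.00146443]
```

```bash
python3 -c "
from cell import ctrl
print(ctrl.finish_job())"
```

```text
the job is handed in; nothing more can be done
None
```

I placed the stem in the one-stud pocket, then the knop in the two-stud pocket and last the drip pan in the three-stud pocket. I let go of each before the next and handed the job in at about 33 s. No verdict was reported.

| Piece | Fitted position at the end | Fitted pocket centre |
|---|---|---|
| Stem | (511.0, 201.9) mm | (511.9, 201.2) mm |
| Knop | (522.3, 78.9) mm | (523.3, 76.8) mm |
| Drip pan | (625.2, 149.5) mm | (625.1, 149.1) mm |

All three are within about 2.5 mm of their pocket centres, and each touched down at the height expected for the pocket floor.

- **Weak or disagreeing checks:**
  - A separate fit on the drip pan's small socket was weak and about 3 mm off.
  - The network's snuffer point moved about 8 px from its first report, but the picture difference there showed no strong change.
  - The base region showed some picture difference, which I took to be the arm's shadow. The network found the base within about 1 px of its first spot.
- **Stem grip:** the first two grips caught the stem's collar, so I regripped lower before lifting.
- **Not seen by eye:** the 12-picture limit ran out before the knop was set down. The knop and drip pan placements were checked only by force readings and image fits.

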